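# Shut the router cabinet and lock its door with the pin

## Robot

A 6-joint arm with a two-finger parallel gripper is mounted at the origin on the work surface. World frame = base frame: x ahead of the robot, y to its left, z up, the work surface at z = 0. Lengths are in mm, angles in rad, forces in N, time in s.
With the tool pointing down it reaches from about 400 to 825 mm from the base axis. Payload 7 kg.
Tool frame: the origin (TCP) lies between the finger pads, 19 mm behind the fingertips; this is the grasp point; z points along the fingers, y is the line along which they close (so a half turn about z gives the same grasp; the last joint's range is limited). The gripper opens to 85 mm and grips with 20 to 120 N. Pads are 22 mm wide; open, the fingers measure 114 mm over their backs; the gripper's body (76 mm by 85 mm) begins 54 mm behind the grasp point. The pads swing forward as they close: fully open they stand 13 mm farther back than shut.
Start: joints at [-0.837, 0.359, 0.012, 0, -1.224, -0.288], TCP at [291.018, -609.019, 250.002] pointing down, gripper open.
Joint ranges: [-3.07, 3.07], [-1.43, 2.12], [-1.02, 1.25], [-3.03, 1.67], [-3.05, -0], [-3.03, 3.03]. Speed limits (rad/s): [2.39, 2.39, 3.01, 3.14, 3.14, 3.14].

## Interface

Orientations are given as a unit quaternion [w, x, y, z].
In Python, from rig import env, optics, hand_in gives the robot as it stands.
- The arm moves only by the tool move_arm, never from a script. Its argument "increments" is one flat list of numbers, 5 for each row, row after row: the closure, from 0 (fully open) to 1 (shut), then the shift along the tool's x, y, z in m, then the turn about the tool's z in degrees. A call has 1 to 8 rows; each row is the pose to reach, as a shift and turn from the pose commanded when the call began, along the tool's axes at that moment; what a row does not reach only later rows make up. A row lasts 1/12 s, in which the tool goes at most 41.7 mm and 7.16 degrees, less where a joint would pass 70% of its speed; a pose out of reach is approached as far as the arm can. A call with a gripper value outside its range is refused whole. The fingers move at their own pace and stop on an object; "squeeze" is the grip in N (left out, the last holds). Time passes only in rows, so rows that repeat a pose let the fingers close. It gives the time, the measured TCP pose, the force, the opening and the grip force at its end, in the units of the state.
- env.state(): the state, without advancing time (a new reading comes with each control period).
- optics.read_camera(name): name is "scene" or "top" or "wrist"; returns the picture (384x512x3 uint8, red, green, blue); there is no depth.
- optics.calibration(name): a dict with "K" (3x3 intrinsics, pixels), "k1" (the pictures are not rectified: a ray, as slopes to the right and down, at radius r is drawn at 1 + k1 r^2 times it, then the intrinsics apply), "R" (3x3) and "t" (3): a world point X has camera coordinates R X + t; the wrist camera has in their place "tool_from_camera" (4x4, takes a point from camera to tool coordinates, whose origin is the TCP and whose axes are the flange's). Camera axes: x right, y down, z forward; pixel columns grow to the right and rows downward; lengths in mm; the calibration is good to about 2 mm. A picture is of the moment at which its call begins: read the wrist's pose just before it. calibration takes no time and is no camera call.
- hand_in(): hands the job in; it is judged then, once.
The state is a dict: "clock": time; "joint_positions": joint angles; "qvel": joint speeds; "effort": joint torques, N m; "tcp_pos": TCP position; "tcp_rot": TCP orientation; "force": force on the tool from outside, world axes, zero at the start; "moment": the same for the moment, N m; "gripper_width": opening from 0.0 (shut) to 1.0 (fully open); "gripper_force": force on a finger pad.
Only numpy, scipy, OpenCV 4.12 (cv2) and the standard library are available. Lean on these libraries where they do the work, as an engineer would, in place of code of your own. Each camera call takes 0.05 s, during which the arm holds its last target. There are 200 camera calls.

## Task

Push the door of the small black router cabinet shut until it clicks home on its catch. Then take the steel lock pin out of its wooden stand and slide it through both eyelets of the hasp, the door's and the cabinet's, until its collar rests against the upper eyelet, so that the door is locked; let go of it there. Leave the other things on the console where they are.

Things in the scene. Friction and masses are not known exactly. Their poses are not given: they have to be found in the camera images.
- cabinet: black steel cabinet, fixed, 200 deep (x) x 260 wide (y) x 166 mm high; origin at the centre of its underside. It stands turned so that its front looks to the robot's right; the front is the plane x = -100 mm of its frame, facing -x: the door fills it from y = +118 to -62 mm; right of that (y = -62 to -130 mm) is a fixed jamb that carries the cabinet's eyelet.
- door (a joint): hinge angle of the door (rad): 0 is shut, positive is open, swinging out towards -x of the cabinet. Upright hinge at the door's left (+y) edge. A ball catch resists over the last 0.08 rad and snaps the door home below about 0.04; force at the door's middle about 5 N
- door_hinge (a point): point on the hinge axis, in the plane of the door's outer face, 83 mm above the table. The wooden door reaches from here 180 mm along -y of the cabinet when shut, is 14 mm thick (behind the outer face) and stands 22 to 152 mm above the table
- door_push (a point): point on the door's flat outer face, 110 mm from the hinge axis, 130 mm above the table (22 mm below the door's top edge): a good place to push. The door's eyelet bracket starts 149 mm from the hinge
- door_eye (a point): centre of the upper mouth of the 16 mm through hole in the door's steel eyelet plate (44 x 44 x 8 mm, on an arm at the door's free edge, 53 mm out from its face, 208 mm from the hinge, 114 mm above the table). Moves with the door; when shut it lies on the hole axis (z) of eye, 16 mm above that origin, and both holes share that axis
- eye: the cabinet's fixed steel eyelet plate, 44 x 44 x 8 mm, 16 mm through hole, held 45 mm out from the jamb. Origin at the centre of the hole's upper mouth, 100 mm above the table; z along the hole axis, up and out, leaning 30 degrees from vertical to the cabinet's front (its -x); y as the cabinet's. With the door shut the door's eyelet plate lies over this one, 8 mm gap
- pin: steel lock pin, 118 mm long, 0.15 kg, upright in the stand at the start. Origin at the tip (lower end), z along the pin to the knob. Shaft 12 mm thick, last 12 mm tapered to 5 mm; collar 30 mm across, z = 70 to 76 mm; round knob 24 mm across, z = 76 to 118 mm, to grip. Fully in, its tip lies 54 mm below the origin of eye along the hole axis
- pin_knob (a point): point on the pin's axis in the knob, 101 mm from the tip: put the TCP here to grip
- pin_collar (a point): point on the pin's axis at the underside of the collar, 70 mm from the tip
- stand: light wooden block 70 x 70 x 50 mm, fixed, with one upright hole 13.5 mm wide and 42 mm deep in the middle of its top, in which the pin stands; origin at the centre of its underside
- cube: clear glass cube, 60 mm; a bystander; origin at the centre of its underside
- clipboard: small wooden board 120 x 80 x 12 mm with a steel spring clip on it (27 mm high in all); a bystander, lies loose; origin at the centre of its underside, long side along x
- toy: three-lobed yellow plastic fidget spinner, 88 mm across, 15 mm high; a bystander; origin at the centre of its underside
- tray: round white ceramic tray, 140 mm across, 22 mm high; a bystander; origin at the centre of its underside
- caddy: open clear acrylic remote caddy 100 x 160 x 90 mm with two remote controls standing in it, up to 167 mm high; a bystander; origin at the centre of its underside
- remote: black remote control lying flat, 170 x 45 x 19 mm, long side along x; a bystander; origin at the centre of its underside

How it is judged (in metres and radians):
On the way, in this order (a step that is already met when the one before it is completed fails the run):
1. the door is shut and seated on its catch (value of joint door below 0.03 rad and velocity of joint door below 0.2 rad/s), for 0.2 s.
2. the pin's tip has gone through both eyelets (value of joint door below 0.03 rad and x of pin in the frame of eye between -0.012 and 0.012 m and y of pin in the frame of eye between -0.012 and 0.012 m and x of door_eye in the frame of pin between -0.006 and 0.006 m and y of door_eye in the frame of pin between -0.006 and 0.006 m and z of pin in the frame of eye below -0.012 m), for 0.1 s.
At the end, for the whole second after the job is handed in: The door is shut on its catch (under 0.03 rad) and the pin stands at rest through both eyelets, along the hole axis (within 0.25 rad, as the play of the holes allows), its collar within 6 mm of the upper eyelet plate (tip 48 to 60 mm below the cabinet eyelet's upper mouth), let go (value of joint door below 0.03 rad and angle between the z axis of pin and the z axis of eye, either way round below 0.25 rad and x of pin in the frame of eye between -0.012 and 0.012 m and y of pin in the frame of eye between -0.012 and 0.012 m and x of door_eye in the frame of pin between -0.006 and 0.006 m and y of door_eye in the frame of pin between -0.006 and 0.006 m and z of pin in the frame of eye between -0.06 and -0.048 m and linear speed of pin below 0.02 m/s and velocity of joint door below 0.05 rad/s); the robot touches nothing.
It fails at once if a bystander (cube, clipboard, toy, tray, caddy or remote) is moved more than 30 mm (distance of any of cube, clipboard, toy, tray, caddy, remote from where it was at the start of the episode above 0.03 m).
It also fails if it takes over 54 s, if anything falls off the work surface, if the arm or the gripper's body presses on something with over 40 N, if the wrist force passes 120 N, or if a joint passes its speed limit or range.

## Working session

There is one attempt and no reset: what is moved stays moved. The work goes in short steps, Python scripts to look and compute and a tool call to move; the robot and the scene stay as the last step left them, time stands still between calls to the robot, and variables do not carry over. Pictures are saved under pics/ and viewed, at most 10 in all, crops included, and the job is handed in when it is done.

Besides the shell and the picture viewer there is one more tool, called after "Emit:" by a JSON object that holds its "fn" and its "kwargs". move_arm: Moves the arm, as the interface text tells. Its arguments: {"type":"object","properties":{"increments":{"type":"array"},"squeeze":{"type":"number"}},"required":["increments"]}

```bash
mkdir -p pics
python3 - <<'E'
from rig import env, optics
import cv2,numpy as np
for n in("scene","top"):
    im=optics.read_camera(n); cv2.imwrite(f"pics/{n}0.png",cv2.resize(im[:,:,::-1],(800,600),interpolation=cv2.INTER_CUBIC)); np.save(n,im)
    c=optics.calibration(n); print(n,{k:np.round(v,4).tolist() for k,v in c.items()})
print(optics.calibration("wrist")); print(env.state())
E
```

```text
scene {'K': [[419.0205, 0.0, 252.6511], [0.0, 419.0205, 188.5992], [0.0, 0.0, 1.0]], 'k1': -0.1323, 'R': [[0.6576, 0.7534, -0.0005], [0.4957, -0.4331, -0.7528], [-0.5673, 0.4948, -0.6582]], 't': [-364.8409, -126.428, 1833.8397]}
top {'K': [[443.1422, 0.0, 253.371], [0.0, 443.1422, 193.7048], [0.0, 0.0, 1.0]], 'k1': 0.024, 'R': [[-0.0253, -0.9997, 0.0027], [-0.9885, 0.0246, -0.1492], [0.1491, -0.0064, -0.9888]], 't': [60.0574, 513.7875, 1731.7757]}
{'K': array([[270.89083662,   0.        , 255.87697401],
       [  0.        , 270.89083662, 191.45662349],
       [  0.        ,   0.        ,   1.        ]]), 'k1': -0.05231268182431458, 'tool_from_camera': array([[ 1.82704654e-04, -9.57402439e-01, -2.88756880e-01,
         7.23291707e+01],
       [ 9.99999855e-01,  3.21090496e-04, -4.31879565e-04,
         1.01611922e+00],
       [ 5.06199639e-04, -2.88756759e-01,  9.57402359e-01,
        -1.23963538e+02],
       [ 0.00000000e+00,  0.00000000e+00,  0.00000000e+00,
         1.00000000e+00]])}
{'clock': 0.1, 'joint_positions': array([-8.36936927e-01,  3.59317940e-01,  1.11833532e-02, -2.49270295e-04,
       -1.22412923e+00, -2.88060545e-01]), 'qvel': array([-0.00066629, -0.00044979,  0.00068284,  0.00058287,  0.00016279,
       -0.00042644]), 'effort': array([-8.86723174e-04, -5.84763479e+01,  2.94108725e+01,  6.95453927e+00,
       -3.17217906e-03, -2.42553668e-06]), 'tcp_pos': array([ 290.81779069, -608.7084282 ,  249.18062263]), 'tcp_rot': array([-2.56589821e-04, -2.21016801e-01,  9.75269717e-01,  6.97333753e-04]), 'force': array([ 0.40322185, -0.44879566, -0.18157672]), 'moment': array([-0.00591273,  0.03733145, -0.03763506]), 'gripper_force': 0.0, 'gripper_width': 1.003066678814935}
```

View pics/scene0.png

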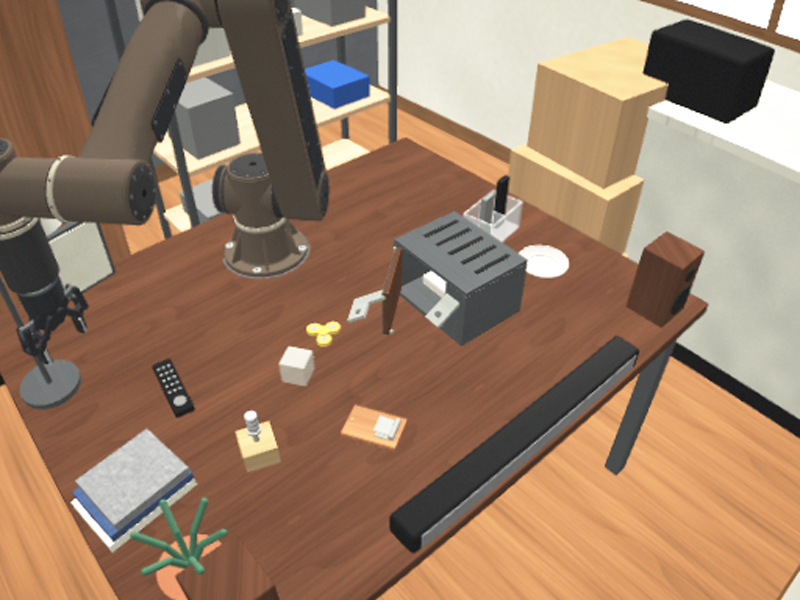

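View pics/top0.png

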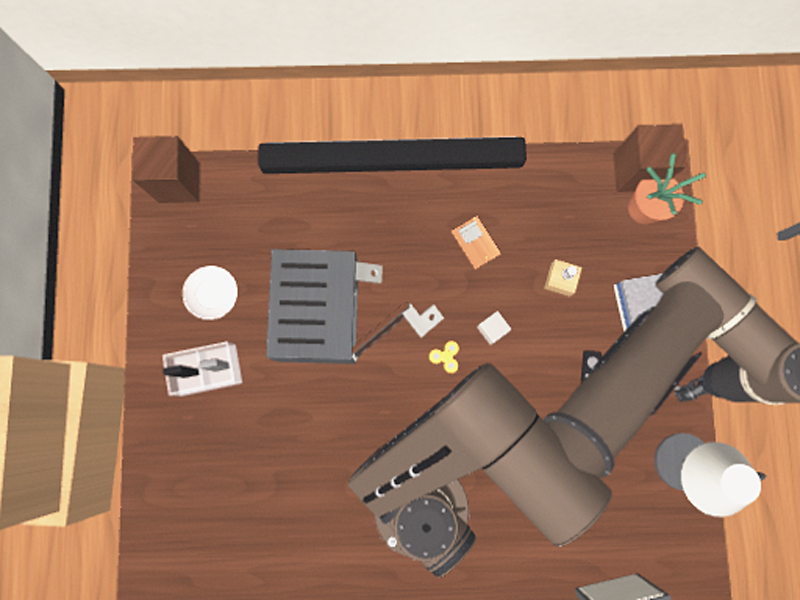

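The top view (800-px scale) shows the cabinet's top at about (270-357, 250-360). The door is open with its hinge near (355, 358), the door eye is near (432, 318), and the cabinet eye is at (375, 272). The stand with the pin is at (564, 277). Next I'll zoom in.

Run:
```python
import cv2,numpy as np
def crop(n,x,y,w,h,s,o):
    im=np.load(n+".npy")[y:y+h,x:x+w,::-1]; im=cv2.resize(im,None,fx=s,fy=s,interpolation=cv2.INTER_CUBIC)
    cv2.imwrite(f"pics/{o}.png",im)
crop("top",165,150,215,95,3.7,"tc")
crop("scene",140,130,200,150,4,"sc")
```

```text
(no output)
```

View pics/tc.png

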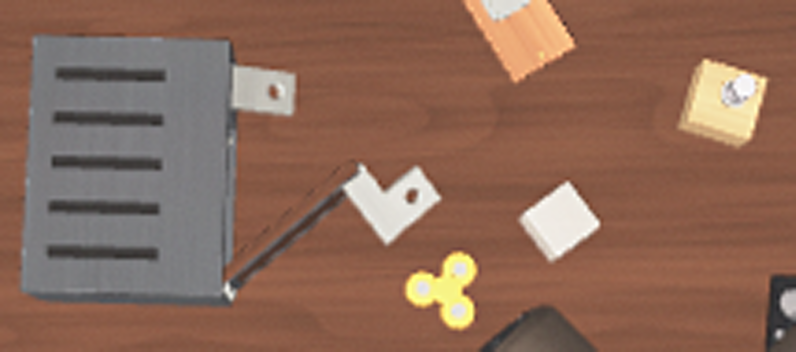

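View pics/sc.png

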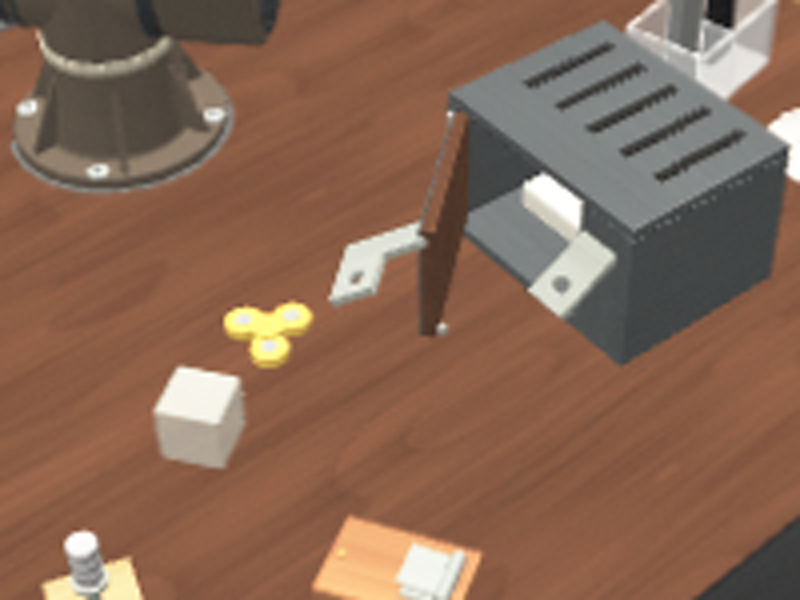

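The top crop shows the cabinet top's corners, the eye hole at (275,91), the door eye hole at (412,196) and the knob at (741,85). The scene crop shows the same features, with the eye at (561,285), the door eye at (356,278) and the knob top at (82,540). I'll fit all poses jointly.

```bash
cat > h.py <<'E'
import numpy as np
from rig import env, optics
from scipy.spatial.transform import Rotation as Ro
def project(X,K,k1,R,t):
    c=np.asarray(R)@X+t; s=c[:2]/c[2]; s=s*(1+k1*(s@s)); return (np.asarray(K)@[*s,1])[:2]
def proj(n,X):
    c=optics.calibration(n); return project(np.asarray(X,float),c["K"],c["k1"],c["R"],c["t"])
def rot(a): return np.array([[np.cos(a),-np.sin(a)],[np.sin(a),np.cos(a)]])
def cab(p,X): return np.r_[p[:2]+rot(p[2])@np.array(X[:2],float),X[2]]
def dooreye(th): # in cab frame
    v=rot(-th)@np.array([-53.,-208]); return [-100+v[0],118+v[1],114]
def toolrot():
    q=env.state()["tcp_rot"]; return Ro.from_quat([*q[1:],q[0]]).as_matrix()
E
python3 - <<'E'
from h import *
from scipy.optimize import least_squares
T=lambda x,y:np.array([165+(x+.5)/3.7-.5,150+(y+.5)/3.7-.5]); S=lambda x,y:np.array([140+(x+.5)/4-.5,130+(y+.5)/4-.5])
ob=[("top",T(35,36),(100,-130,166)),("top",T(232,42),(-100,-130,166)),("top",T(22,291),(100,130,166)),("top",T(275,91),(-145,-90,100)),
("scene",S(453,94),(-100,130,166)),("scene",S(604,22),(100,130,166)),("scene",S(788,150),(100,-130,166)),("scene",S(632,241),(-100,-130,166)),("scene",S(622,363),(-100,-130,0)),("scene",S(770,275),(100,-130,0)),("scene",S(561,285),(-145,-90,100))]
de=[("top",T(412,196)),("scene",S(356,278))]
pk=[("top",T(743,84)),("scene",S(82,540))]
def f(p):
    r=[proj(n,cab(p,X))-u for n,u,X in ob]+[proj(n,cab(p,dooreye(p[3])))-u for n,u in de]
    r+=[proj(n,[p[4],p[5],126])-u for n,u in pk]
    return np.ravel(r)
s=least_squares(f,[650,100,1.57,.8,500,-300],x_scale=[100,100,1,1,100,100],loss="soft_l1")
p=s.x; print(np.round(p,3)); print(np.round(f(p).reshape(-1,2),1).tolist())
np.save("p",p)
for k,X in dict(hinge=(-100,118,83),eye=(-145,-90,100),deye_shut=(-153,-90,114),deye=dooreye(p[3])).items(): print(k,cab(p,X).round(1))
for d in (110,):
  for th in (p[3],.6,.4,.2,0):
    v=rot(-th)@np.array([0,-d]); print(th, cab(p,(-100+v[0],118+v[1],130)).round(1))
print(np.hypot(p[4],p[5]), toolrot().round(3))
E
```

```text
[ 501.481  250.003    1.519    0.835  572.588 -381.825]
[[-0.5, -0.8], [-0.3, -1.0], [-0.8, -0.3], [0.2, -0.1], [-1.7, -0.7], [-0.5, -0.8], [0.8, -1.5], [0.0, -2.2], [-0.6, 1.1], [-0.2, 0.5], [-0.5, 0.2], [0.2, -0.4], [-0.3, -0.1], [-0.1, 0.3], [0.1, 0.3]]
hinge [378.5 156.2  83. ]
eye [583.9 100.6 100. ]
deye_shut [583.5  92.6 114. ]
deye [468.9 -38.5 114. ]
0.8348939816973777 [448.  71. 130.]
0.6 [466.   89.5 130. ]
0.4 [477.5 108.2 130. ]
0.2 [485.  128.8 130. ]
0 [488.3 150.5 130. ]
688.2204367245808 [[-0.902 -0.431 -0.001]
 [-0.431  0.902  0.001]
 [ 0.     0.001 -1.   ]]
```

Emit:
{"fn": "move_arm", "kwargs": {"increments": [1,-0.272,0.188,0,-57,1,-0.272,0.188,0,-57,1,-0.272,0.188,0,-57,1,-0.272,0.188,0,-57,1,-0.272,0.188,0,-57,1,-0.272,0.188,0,-57,1,-0.272,0.188,0,-57,1,-0.272,0.188,0,-57]}}

```text
clock: 0.77
tcp_pos: [455.9, -320.0, 249.9]
tcp_rot: [0.0, -0.662, 0.749, 0.0]
force: [0.7, -0.4, -0.3]
gripper_width: 0.002
gripper_force: 0.0
```

Run:
```python
from h import *
s=env.state(); print(s["clock"],s["tcp_pos"],toolrot().round(3).tolist(),s["joint_positions"].round(3))
```

```text
0.7667 [ 455.86194171 -319.9629279   249.90929037] [[-0.123, -0.992, -0.0], [-0.992, 0.123, 0.0], [-0.0, 0.0, -1.0]] [-0.261  0.165 -0.251 -0.    -1.154  0.137]
```

Emit:
{"fn": "move_arm", "kwargs": {"increments": [1,-0.31,0.07,0,-4.1,1,-0.31,0.07,0,-4.1,1,-0.31,0.07,0,-4.1,1,-0.31,0.07,0,-4.1,1,-0.31,0.07,0,-4.1,1,-0.31,0.07,0,-4.1,1,-0.31,0.07,0,-4.1,1,-0.31,0.07,0,-4.1]}}

```text
clock: 1.43
tcp_pos: [425.3, -3.0, 250.2]
tcp_rot: [0.0, -0.686, 0.727, 0.0]
force: [-0.0, -0.9, 0.3]
gripper_width: 0.004
gripper_force: 0.0
```

Emit:
{"fn": "move_arm", "kwargs": {"increments": [1,-0.044,0.008,0,0,1,-0.044,0.008,0.02,0,1,-0.044,0.008,0.06,0,1,-0.044,0.008,0.1,0,1,-0.044,0.008,0.12,0,1,-0.044,0.008,0.12,0]}}

```text
clock: 1.93
tcp_pos: [417.7, 37.5, 126.0]
tcp_rot: [-0.004, -0.686, 0.728, 0.001]
force: [-1.5, -0.5, 0.4]
gripper_width: 0.004
gripper_force: 0.0
```

Run:
```python
from h import *
s=env.state(); R=toolrot(); c=s["tcp_pos"]; p=np.load("p.npy"); print(c,R.round(3).tolist(),s["force"])
d=120;off=15
for th in (.83,.7,.55,.4,.25,.12,.05,0,-.03):
    v=rot(-th)@np.array([-off,-d]); X=cab(p,(-100+v[0],118+v[1],130)); print(th,X.round(0),(R.T@(X-c)/1000).round(3))
```

```text
[417.68363923  37.49595593 125.99290909] [[-0.059, -0.998, -0.008], [-0.998, 0.059, -0.004], [0.004, 0.007, -1.0]] [-1.47616927 -0.53969309  0.40511453]
0.83 [443.  54. 130.] [-0.018 -0.025 -0.004]
0.7 [456.  63. 130.] [-0.028 -0.037 -0.004]
0.55 [469.  76. 130.] [-0.041 -0.049 -0.005]
0.4 [480.  90. 130.] [-0.056 -0.059 -0.005]
0.25 [489. 106. 130.] [-0.073 -0.067 -0.005]
0.12 [494. 121. 130.] [-0.088 -0.071 -0.005]
0.05 [496. 129. 130.] [-0.096 -0.073 -0.005]
0 [498. 135. 130.] [-0.102 -0.074 -0.005]
-0.03 [498. 139. 130.] [-0.106 -0.074 -0.005]
```

Emit:
{"fn": "move_arm", "kwargs": {"increments": [1,-0.018,-0.025,-0.004,0,1,-0.023,-0.031,-0.004,0,1,-0.028,-0.037,-0.004,0,1,-0.034,-0.043,-0.004,0,1,-0.041,-0.049,-0.004,0,1,-0.05,-0.055,-0.004,0,1,-0.057,-0.06,-0.004,0,1,-0.065,-0.063,-0.004,0]}}

```text
clock: 2.6
tcp_pos: [488.1, 100.7, 134.2]
tcp_rot: [0.0, -0.686, 0.728, -0.0]
force: [0.2, -0.0, -0.3]
gripper_width: -0.002
gripper_force: 0.0
```

Emit:
{"fn": "move_arm", "kwargs": {"increments": [1,-0.008,-0.004,0,0,1,-0.014,-0.006,0,0,1,-0.02,-0.008,0,0,1,-0.025,-0.01,0,0,1,-0.029,-0.01,0,0,1,-0.033,-0.01,0,0]}}

```text
clock: 3.1
tcp_pos: [499.5, 132.4, 134.0]
tcp_rot: [-0.0, -0.686, 0.727, -0.0]
force: [3.8, -6.7, -0.2]
gripper_width: 0.001
gripper_force: 2.9
```

Emit:
{"fn": "move_arm", "kwargs": {"increments": [1,-0.003,0,0,0,1,-0.005,0,0,0,1,-0.007,0,0,0,1,-0.009,0,0,0]}}

```text
clock: 3.43
tcp_pos: [498.5, 138.5, 133.7]
tcp_rot: [-0.003, -0.686, 0.727, -0.001]
force: [2.8, -24.0, 3.9]
gripper_width: 0.003
gripper_force: 0.0
```

Emit:
{"fn": "move_arm", "kwargs": {"increments": [1,-0.001,0,0,0,1,-0.001,0,0,0,1,-0.001,0,0,0,1,0.02,0,0,0,1,0.06,0,0,0,1,0.1,0,-0.02,0,1,0.12,0,-0.05,0,1,0.12,-0.04,-0.08,0]}}

```text
clock: 4.1
tcp_pos: [521.1, 16.1, 210.6]
tcp_rot: [-0.001, -0.685, 0.728, 0.001]
force: [0.2, 1.0, -1.0]
gripper_width: -0.001
gripper_force: 0.0
```

Run:
```python
from h import *
import cv2
s=env.state(); R=toolrot(); np.savez("w1",tcp=s["tcp_pos"],R=R); print(s["tcp_pos"],s["force"])
w=optics.read_camera("wrist"); t=optics.read_camera("scene")
np.save("w1im",w); 
a=cv2.resize(w,(512,384)); b=cv2.resize(t[150:234,235:319],(288,288),interpolation=cv2.INTER_CUBIC)
im=np.zeros((384,800,3),np.uint8); im[:,:512]=a; im[:288,512:]=b
cv2.imwrite("pics/w1.png",im[:,:,::-1])
```

```text
[521.13031852  16.06886101 210.5579773 ] [ 0.19876345  1.01554307 -0.99388149]
```

View pics/w1.png

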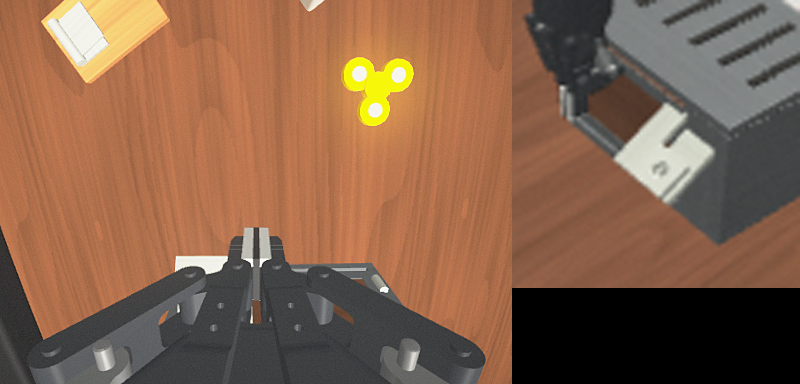

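The door is shut: in the scene crop its eyelet plate lies over the cabinet's. Next I'll check the hole pixel and go look at the pin.

Emit:
{"fn": "move_arm", "kwargs": {"increments": [0.3,0.3,-0.05,-0.03,0,0.3,0.3,-0.05,-0.03,0,0.3,0.3,-0.05,-0.03,0,0.3,0.3,-0.05,-0.03,0,0.3,0.3,-0.05,-0.03,0,0.3,0.3,-0.05,-0.03,0,0.3,0.3,-0.05,-0.03,0,0.3,0.3,-0.05,-0.03,0]}}

```text
clock: 4.87
tcp_pos: [558.7, -286.9, 238.8]
tcp_rot: [-0.0, -0.685, 0.728, -0.0]
force: [1.4, 1.3, 0.8]
gripper_width: 0.699
gripper_force: 0.0
```

```bash
cat >> h.py <<'E'
def wcam():
    s=env.state(); R=toolrot(); c=optics.calibration("wrist"); M=c["tool_from_camera"]
    Rc=(R@M[:3,:3]).T; t=-Rc@(s["tcp_pos"]+R@M[:3,3]); return c["K"],c["k1"],Rc,t
E
python3 - <<'E'
from h import *
import cv2
p=np.load("p.npy")
print([proj("scene",cab(p,dooreye(th))).round(1).tolist() for th in (0,.03,.06)])
w=wcam(); s=env.state(); im=optics.read_camera("wrist"); np.savez("w2",K=w[0],k1=w[1],R=w[2],t=w[3],im=im)
for z in (8+118,8+76,50): print(z,project(np.array([p[4],p[5],z]),*w))
print(s["tcp_pos"])
cv2.imwrite("pics/w2.png",cv2.resize(im[:,:,::-1],(800,600)))
im=optics.read_camera("scene"); np.save("scene2",im)
b=cv2.resize(im[150:240,230:350],(800,600),interpolation=cv2.INTER_CUBIC); cv2.imwrite("pics/s2.png",b[:,:,::-1])
E
```

```text
[[277.8, 199.1], [276.2, 199.6], [274.5, 200.0]]
126 [232.7210328   82.94941391]
84 [236.31914662  87.17037132]
50 [238.51224153  89.74498483]
[ 558.67714623 -286.92368432  238.82610042]
```

View pics/w2.png

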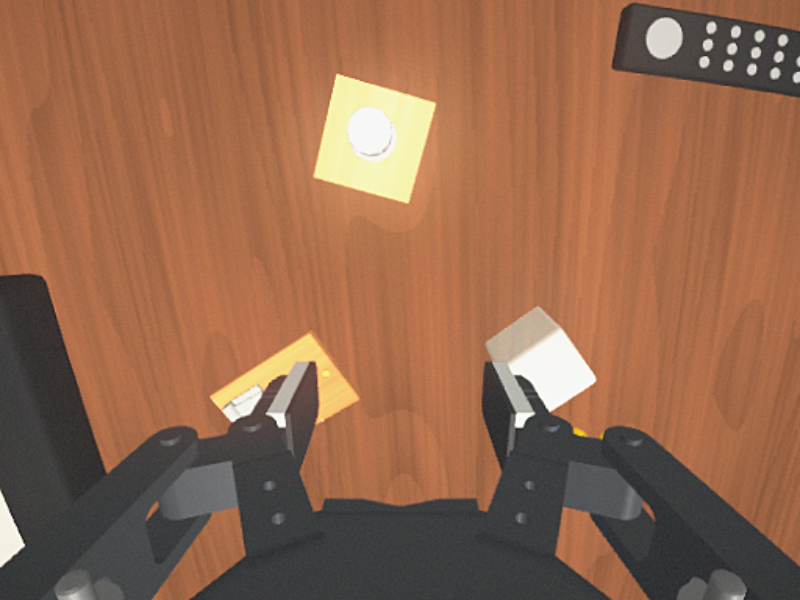

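View pics/s2.png

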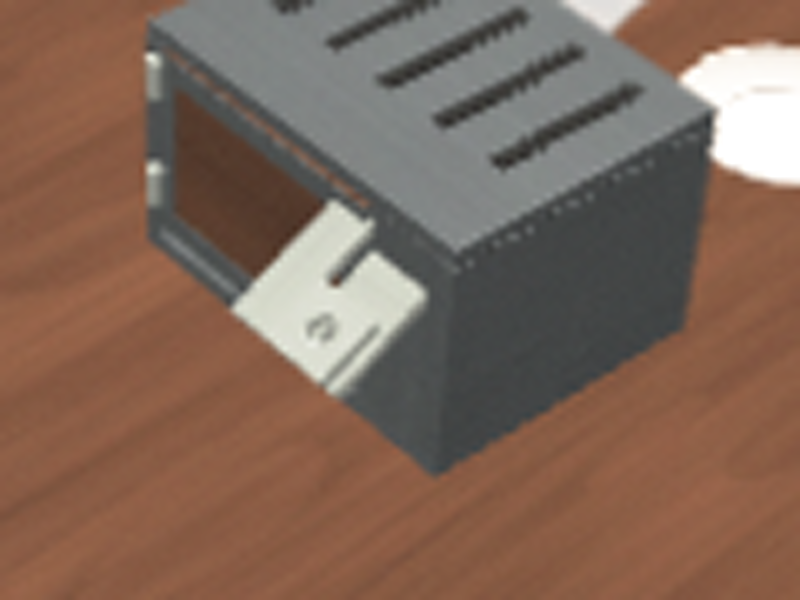

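The door is flush: its eye hole is at crop (322,327), which corresponds to (278.2,199) and matches the prediction for shut. The wrist view shows the knob at (370,132) and the stand centre at (374,139). That agrees with the fit to about 3 mm, and the pin probably leans a little in its hole.

Emit:
{"fn": "move_arm", "kwargs": {"increments": [0.3,0.04,-0.009,0,0,0.3,0.08,-0.018,0,0,0.3,0.093,-0.018,0.01,0,0.3,0.093,-0.018,0.05,0,0.3,0.093,-0.018,0.09,0,0.3,0.093,-0.018,0.12,0,0.3,0.093,-0.018,0.13,0,0.3,0.093,-0.018,0.13,0]}}

```text
clock: 5.63
tcp_pos: [569.6, -375.1, 105.7]
tcp_rot: [-0.001, -0.686, 0.727, 0.003]
force: [-0.4, -0.9, 0.3]
gripper_width: 0.702
gripper_force: 0.0
```

Emit:
{"fn": "move_arm", "kwargs": {"increments": [1,0,0,0,0,1,0,0,0,0,1,0,0,0,0,1,0,0,0,0,1,0,0,0,0,1,0,0,0,0], "squeeze": 25}}

```text
clock: 6.13
tcp_pos: [572.4, -377.3, 111.6]
tcp_rot: [0.001, -0.686, 0.727, -0.002]
force: [0.1, 1.4, 6.6]
gripper_width: 0.27
gripper_force: 26.2
```

Emit:
{"fn": "move_arm", "kwargs": {"increments": [1,0,0,0,0,1,0,0,0,0,1,0,0,0,0]}}

```text
clock: 6.38
tcp_pos: [572.4, -377.4, 111.6]
tcp_rot: [0.001, -0.686, 0.727, -0.002]
force: [1.0, 1.0, 7.5]
gripper_width: 0.275
gripper_force: 26.2
```

Emit:
{"fn": "move_arm", "kwargs": {"increments": [0.5,0,0,0,0,0.5,0,0,0,0,0.5,0.0035,0,0,0,0.5,0.0035,0,0,0,1,0.0035,0,0,0,1,0.0035,0,0,0,1,0.0035,0,0,0,1,0.0035,0,0,0], "squeeze": 25}}

```text
clock: 7.05
tcp_pos: [570.8, -380.3, 108.9]
tcp_rot: [-0.0, -0.686, 0.728, 0.0]
force: [0.6, 0.0, -0.1]
gripper_width: 0.273
gripper_force: 24.9
```

Emit:
{"fn": "move_arm", "kwargs": {"increments": [1,0,0,-0.01,0,1,0,0,-0.02,0,1,0,0,-0.028,0,1,0,0,-0.032,0,1,0,0,-0.035,0,1,0,0,-0.035,0]}}

```text
clock: 7.55
tcp_pos: [571.0, -380.3, 145.1]
tcp_rot: [0.0, -0.686, 0.727, -0.0]
force: [-0.2, 0.7, -1.4]
gripper_width: 0.281
gripper_force: 24.9
```

Emit:
{"fn": "move_arm", "kwargs": {"increments": [1,0.006,0,0,0,1,0.011,0,0.0008,0,1,0.018,0,0.002,0,1,0.026,0,0.0045,0,1,0.034,0,0.0075,0,1,0.041,0,0.011,0,1,0.0465,0,0.0145,0,1,0.0465,0,0.0145,0], "squeeze": 20}}

```text
clock: 8.22
tcp_pos: [567.7, -427.9, 128.1]
tcp_rot: [-0.0, -0.686, 0.728, 0.0]
force: [2.3, 0.6, -0.7]
gripper_width: 0.272
gripper_force: 25.1
```

Run:
```python
from h import *
import cv2
s=env.state();print(s["tcp_pos"],s["force"],s["moment"],s["gripper_width"])
w=wcam(); im=optics.read_camera("wrist")
sc=optics.read_camera("scene"); tp=optics.read_camera("top")
tcp=s["tcp_pos"]; R=toolrot(); 
for a in (0,20,30,40):
    a=np.radians(a); u=R@np.array([np.sin(a),0,-np.cos(a)]); print([n+str((proj(n,tcp+u*17)).round(1))+str(proj(n,tcp-u*28).round(1)) for n in("scene","top")])
c=proj("scene",tcp).astype(int)
a=cv2.resize(sc[c[1]-35:c[1]+65,c[0]-50:c[0]+50],(400,400),interpolation=cv2.INTER_CUBIC)
b=cv2.resize(im[92:292,156:356],(400,400),interpolation=cv2.INTER_CUBIC)
print(c-[50,35]); cv2.imwrite("pics/t.png",np.hstack([a,b])[:,:,::-1])
```

```text
[ 567.69869856 -427.94220378  128.13439459] [ 2.25871247  0.58206305 -0.70867406] [ 0.24727471 -0.96176438 -0.09247368] 0.27174437351490566
['scene[144.9 267.9][147.6 277.2]', 'top[378.9 172.6][375.6 174.9]']
['scene[143.2 269. ][150.3 275.3]', 'top[380.4 172.7][373.3 174.7]']
['scene[142.5 269.7][151.5 274.2]', 'top[381.  172.8][372.3 174.6]']
['scene[141.9 270.5][152.6 273. ]', 'top[381.5 172.9][371.4 174.4]']
[ 95 236]
```

View pics/t.png

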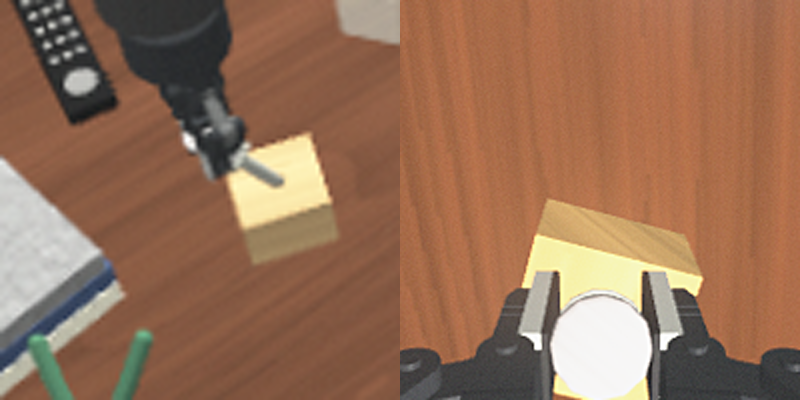

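The scene crop shows the shaft tilted with its tip in the hole, running from (243,160) to (280,183), so about 27°. The wrist view shows the knob's top face at wrist pixel (256.5,264.5).

Run:
```python
from h import *
w=wcam(); s=env.state(); tcp=s["tcp_pos"]; R=toolrot()
for a in (20,25,28,31,35):
    r=np.radians(a); u=R@np.array([np.sin(r),0,-np.cos(r)]); print(a,project(tcp+u*17,*w).round(1),project(tcp-u*50,*w).round(1), proj("scene",tcp-u*31).round(1),proj("scene",tcp-u*90).round(1))
```

```text
20 [257.  262.6] [256.7 243. ] [151.1 275.5] [159.8 283.2]
25 [257.  259.3] [256.7 249.3] [151.7 274.9] [161.7 281.5]
28 [257.  257.3] [256.7 253.1] [152.1 274.5] [162.8 280.4]
31 [257.  255.3] [256.7 256.9] [152.5 274.1] [163.8 279.3]
35 [257.  252.6] [256.7 262.1] [153.  273.6] [165.1 277.8]
```

Emit:
{"fn": "move_arm", "kwargs": {"increments": [1,0.012,0,-0.02,0,1,0.03,0,-0.05,0,1,0.04,0,-0.085,0,1,0.04,0,-0.11,0,1,0.04,0,-0.11,0], "squeeze": 60}}

```text
clock: 8.78
tcp_pos: [566.9, -468.7, 246.3]
tcp_rot: [0.0, -0.686, 0.728, -0.004]
force: [1.5, -0.5, -0.6]
gripper_width: 0.264
gripper_force: 59.2
```

Emit:
{"fn": "move_arm", "kwargs": {"increments": [1,-0.03,0.002,0,0,1,-0.07,0.003,0,0,1,-0.11,0.004,0,0,1,-0.15,0.005,0,0,1,-0.19,0.007,0,0,1,-0.23,0.008,0,0,1,-0.26,0.009,0,0,1,-0.28,0.01,0,0]}}

```text
clock: 9.45
tcp_pos: [571.2, -183.4, 239.2]
tcp_rot: [-0.0, -0.687, 0.727, 0.001]
force: [-0.3, -0.8, -1.5]
gripper_width: 0.265
gripper_force: 59.1
```

Emit:
{"fn": "move_arm", "kwargs": {"increments": [1,-0.02,0,0,0,1,-0.06,0.001,0,0,1,-0.1,0.003,0,0,1,-0.14,0.004,0,0,1,-0.18,0.005,0.01,0,1,-0.2,0.006,0.015,0,1,-0.213,0.007,0.02,0,1,-0.217,0.007,0.022,0]}}

```text
clock: 10.12
tcp_pos: [576.8, 32.3, 216.3]
tcp_rot: [-0.001, -0.687, 0.727, 0.001]
force: [-0.7, -0.2, -2.5]
gripper_width: 0.266
gripper_force: 59.2
```

Emit:
{"fn": "move_arm", "kwargs": {"increments": [1,0,0,0,0,1,0,0,0,0]}}

```text
clock: 10.28
tcp_pos: [577.6, 29.8, 217.3]
tcp_rot: [-0.0, -0.686, 0.727, 0.0]
force: [-0.1, -1.2, -1.5]
gripper_width: 0.266
gripper_force: 59.2
```

Run:
```python
from h import *
import cv2
s=env.state();tcp=s["tcp_pos"]; R=toolrot();print(tcp,R.round(3).tolist(),s["gripper_width"])
w=wcam(); ims={n:optics.read_camera(n) for n in("scene","top","wrist")}
np.savez("hov",tcp=tcp,R=R,**ims)
cs={"scene":(245,160,8),"top":None}
p=np.load("p.npy"); eye=cab(p,dooreye(0)); out=[]
for n in("scene","top"):
    c=proj(n,eye).astype(int)-[25,30]; print(n,c,proj(n,eye),[proj(n,tcp-101*(R@np.array([np.sin(a),0,-np.cos(a)]))).round(1).tolist() for a in np.radians([24,28,32])])
    out.append(cv2.resize(ims[n][c[1]:c[1]+50,c[0]:c[0]+50],(400,400),interpolation=cv2.INTER_CUBIC))
cv2.imwrite("pics/hov.png",np.hstack(out)[:,:,::-1])
```

```text
[577.62417637  29.84270509 217.34603609] [[-0.058, -0.998, -0.001], [-0.998, 0.058, -0.001], [0.001, 0.001, -1.0]] 0.2659962878889883
scene [252 169] [277.81952363 199.07638284] [[272.7, 199.0], [274.1, 197.6], [275.5, 196.1]]
top [216 143] [241.16836636 173.50873326] [[246.8, 173.7], [245.1, 173.5], [243.5, 173.3]]
```

View pics/hov.png

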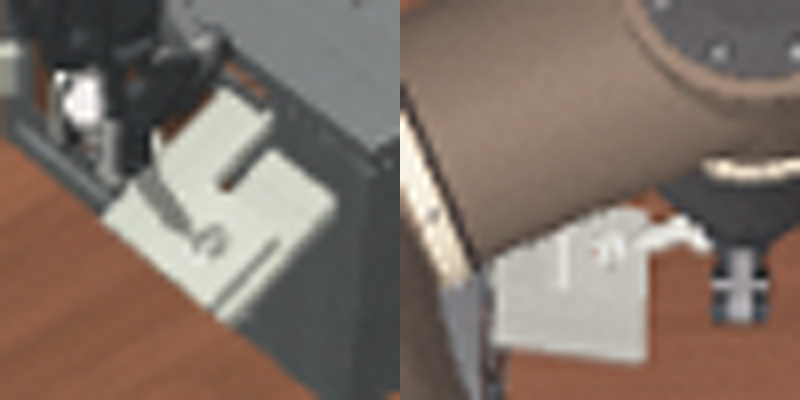

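The scene crop shows the tip at (190,238), just up-left of the hole at (211,241). The top crop shows the shaft tip near (630,244) and the hole near (603,247). From this the pin tilts about 29° and the tip is about 6 mm short in +y. I'll correct that and advance along the hole axis.

Emit:
{"fn": "move_arm", "kwargs": {"increments": [1,-0.003,-0.0005,0,0,1,-0.006,-0.001,0,0,1,-0.008,-0.001,0.0035,0,1,-0.01,-0.001,0.007,0,1,-0.012,-0.001,0.0105,0,1,-0.014,-0.001,0.014,0,1,-0.014,-0.001,0.014,0], "squeeze": 30}}

```text
clock: 11.02
tcp_pos: [579.2, 44.7, 202.4]
tcp_rot: [-0.001, -0.686, 0.727, 0.0]
force: [0.5, 0.4, -1.8]
gripper_width: 0.27
gripper_force: 59.2
```

Emit:
{"fn": "move_arm", "kwargs": {"increments": [1,-0.001,0,0.002,0,1,-0.002,0,0.0035,0,1,-0.003,0,0.005,0,1,-0.003,0,0.005,0]}}

```text
clock: 11.35
tcp_pos: [579.8, 47.6, 198.2]
tcp_rot: [-0.0, -0.686, 0.728, 0.0]
force: [-0.2, -0.1, -2.3]
gripper_width: 0.265
gripper_force: 59.2
```

Emit:
{"fn": "move_arm", "kwargs": {"increments": [1,-0.001,0,0.0017,0,1,-0.002,0,0.0035,0,1,-0.003,0,0.0052,0,1,-0.004,0,0.0069,0,1,-0.004,0,0.0069,0]}}

```text
clock: 11.77
tcp_pos: [580.0, 51.5, 191.1]
tcp_rot: [-0.0, -0.686, 0.728, 0.0]
force: [0.8, 1.1, -2.1]
gripper_width: 0.263
gripper_force: 59.2
```

Emit:
{"fn": "move_arm", "kwargs": {"increments": [1,-0.001,0,0.0017,0,1,-0.002,0,0.0035,0,1,-0.003,0,0.0052,0,1,-0.004,0,0.0069,0,1,-0.004,0,0.0069,0]}}

```text
clock: 12.18
tcp_pos: [580.2, 55.6, 184.2]
tcp_rot: [-0.0, -0.686, 0.728, 0.0]
force: [-0.3, 0.6, -3.0]
gripper_width: 0.264
gripper_force: 59.2
```

Emit:
{"fn": "move_arm", "kwargs": {"increments": [1,-0.001,0,0.0017,0,1,-0.002,0,0.0035,0,1,-0.003,0,0.0052,0,1,-0.004,0,0.0069,0,1,-0.004,0,0.0069,0]}}

```text
clock: 12.6
tcp_pos: [580.4, 59.5, 177.4]
tcp_rot: [-0.0, -0.686, 0.728, 0.0]
force: [-0.0, 0.1, -1.9]
gripper_width: 0.264
gripper_force: 59.2
```

Emit:
{"fn": "move_arm", "kwargs": {"increments": [1,-0.0015,0,0.0026,0,1,-0.003,0,0.0052,0,1,-0.0045,0,0.0078,0,1,-0.006,0,0.0104,0,1,-0.0075,0,0.013,0,1,-0.009,0,0.0156,0,1,-0.009,0,0.0156,0]}}

```text
clock: 13.18
tcp_pos: [580.9, 68.6, 161.5]
tcp_rot: [-0.0, -0.686, 0.727, 0.0]
force: [-0.1, -0.2, -2.3]
gripper_width: 0.265
gripper_force: 59.2
```

Emit:
{"fn": "move_arm", "kwargs": {"increments": [1,-0.0015,0,0.0026,0,1,-0.003,0,0.0052,0,1,-0.0045,0,0.0078,0,1,-0.006,0,0.0104,0,1,-0.0065,0,0.0113,0,1,-0.0065,0,0.0113,0]}}

```text
clock: 13.68
tcp_pos: [581.4, 75.0, 150.5]
tcp_rot: [-0.0, -0.686, 0.727, 0.0]
force: [0.1, -0.5, -1.9]
gripper_width: 0.262
gripper_force: 59.2
```

Emit:
{"fn": "move_arm", "kwargs": {"increments": [1,-0.001,0,0.0017,0,1,-0.002,0,0.0035,0,1,-0.003,0,0.0052,0,1,-0.0035,0,0.0061,0,1,-0.0035,0,0.0061,0]}}

```text
clock: 14.1
tcp_pos: [581.6, 78.4, 144.5]
tcp_rot: [-0.0, -0.686, 0.728, 0.0]
force: [-0.4, -1.2, -1.6]
gripper_width: 0.266
gripper_force: 59.1
```

Emit:
{"fn": "move_arm", "kwargs": {"increments": [1,-0.0005,0,0.0009,0,1,-0.001,0,0.0017,0,1,-0.0015,0,0.0026,0,1,-0.0015,0,0.0026,0]}}

```text
clock: 14.43
tcp_pos: [581.7, 79.8, 142.0]
tcp_rot: [-0.0, -0.686, 0.728, 0.0]
force: [0.2, -1.8, -2.9]
gripper_width: 0.266
gripper_force: 59.1
```

Still no contact, so I'll take a composite look (last picture) to verify before releasing.

Run:
```python
from h import *
import cv2
ims={n:optics.read_camera(n) for n in("scene","top")}
p=np.load("p.npy"); eye=cab(p,dooreye(0)); out=[]
for n in("scene","top"):
    c=proj(n,eye).astype(int)-[25,25]; print(n,c)
    out.append(cv2.resize(ims[n][c[1]:c[1]+50,c[0]:c[0]+50],(400,400),interpolation=cv2.INTER_CUBIC))
u=np.array([-.026,-.499,.866])
print([proj("scene",eye+u*k).round(1).tolist() for k in (-70,-50,-20,0,6,48)])
cv2.imwrite("pics/in.png",np.hstack(out)[:,:,::-1])
```

```text
scene [252 174]
top [216 148]
[[284.4, 207.3], [282.6, 205.0], [279.8, 201.5], [277.8, 199.1], [277.2, 198.3], [273.0, 193.1]]
```

View pics/in.png

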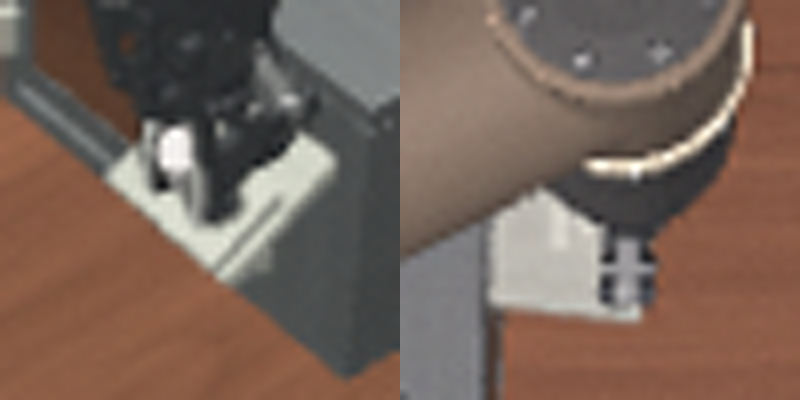

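The picture shows the shut door with the knob at (177,148), and the pin tip poking out below the plates at (262,262), where a full insertion would put it. I'll press home until contact.

Emit:
{"fn": "move_arm", "kwargs": {"increments": [1,-0.0005,0,0.0009,0,1,-0.001,0,0.0017,0,1,-0.001,0,0.0017,0]}}

```text
clock: 14.78
tcp_pos: [581.8, 79.9, 141.6]
tcp_rot: [-0.001, -0.686, 0.727, -0.001]
force: [-3.9, -6.1, 7.4]
gripper_width: 0.265
gripper_force: 60.2
```

Emit:
{"fn": "move_arm", "kwargs": {"increments": [1,-0.0005,0,0.0009,0,1,-0.001,0,0.0017,0,1,-0.001,0,0.0017,0]}}

```text
clock: 15.03
tcp_pos: [581.9, 80.0, 141.4]
tcp_rot: [-0.001, -0.686, 0.727, -0.001]
force: [-6.8, -11.1, 16.8]
gripper_width: 0.263
gripper_force: 61.4
```

Emit:
{"fn": "move_arm", "kwargs": {"increments": [1,0.001,0,-0.0018,0,1,0.001,0,-0.0018,0,0.5,0.001,0,-0.0018,0,0.5,0.001,0,-0.0018,0,0.5,0.001,0,-0.0018,0,0.5,0.001,0,-0.0018,0]}}

```text
clock: 15.53
tcp_pos: [582.1, 81.4, 140.6]
tcp_rot: [0.0, -0.686, 0.727, -0.0]
force: [0.2, -0.2, 0.1]
gripper_width: 0.499
gripper_force: 0.0
```

Emit:
{"fn": "move_arm", "kwargs": {"increments": [0.5,0.003,0,-0.01,0,0.5,0.005,0,-0.03,0,0.5,0.01,0,-0.06,0,0.5,0.02,0,-0.1,0,0.5,0.06,0,-0.12,0,0.5,0.1,0,-0.12,0,0.5,0.14,0,-0.12,0,0.5,0.16,0,-0.12,0]}}

```text
clock: 16.2
tcp_pos: [572.0, -81.9, 262.3]
tcp_rot: [0.001, -0.686, 0.728, -0.001]
force: [0.4, 0.7, -0.6]
gripper_width: 0.502
gripper_force: 0.0
```

Run:
```python
from h import *
import cv2
s=env.state(); print(s["clock"],s["tcp_pos"],s["force"],s["gripper_width"])
im=optics.read_camera("scene"); p=np.load("p.npy"); eye=cab(p,dooreye(0)); u=np.array([-.026,-.499,.866])
# knob top / tip brightness: changed region vs. empty shut-door image
d=np.abs(im.astype(int)-np.load("scene2.npy")).max(2); sub=d[170:230,255:310]>40
n,l,st,c=cv2.connectedComponentsWithStats(sub.astype(np.uint8))
for i in range(1,n):
    if st[i,4]>5: print(st[i]+[255,170,0,0,0],c[i]+[255,170])
print([(k,proj("scene",eye+u*k).round(1).tolist()) for k in (-70,-50,0,27,48)])
```

```text
16.2 [572.04710518 -81.93102325 262.32711902] [ 0.3935729   0.70200161 -0.57225383] 0.5024846455602884
[272 193   7   9  32] [275.8125 197.625 ]
[278 199   4   5   6] [279.83333333 201.16666667]
[(-70, [284.4, 207.3]), (-50, [282.6, 205.0]), (0, [277.8, 199.1]), (27, [275.1, 195.7]), (48, [273.0, 193.1])]
```

Run:
```python
from h import *
im=optics.read_camera("scene").astype(int); d=(im-np.load("scene2.npy")).mean(2)
print(d[188:212,268:290].round().astype(int))
```

```text
[[ -3  -1   0 -29  -3  -2  -3  -1  -1   0  -3  -3   1  15  14  13   1   0
    0  -1   1  -2]
 [ -2  -2 -28 -35  -5   0   1  -3  -3   1  -2   0   0   2   0   2  -3  -2
   -1  -1  -1   1]
 [  0 -31 -37  -9  -1  -1  -1   1   0  -3  -1  -1  -1   8   1  -1  -1  -1
   -1  -2  -1  -1]
 [-25 -35  -8  -2  14  27  25  19   2   0  -3  -3  10  -4   1  -2  -1   0
   -1  -1  -3  -2]
 [-67 -10  -1  18  29  28  27  27  21   2  -3  57  24  -4   1  -2   1  -1
   -2  -2   1  -1]
 [ -9  -4  14  27  26  29  24  24   7 -40  -4   2   5   4  -2  -2  -1   0
    0  -1  -1  -2]
 [  1   1  17  24  26  26  24  22 -22 -50 -50  -3   0   1   5  -1   0  -1
   -2  -1  -1  -2]
 [ -2  -1   1  21  25  24  21  -2 -64 -74 -43 -28  -3   0  -1   1  -2  -1
   -1   0  -1  -1]
 [ -3   1  -2 -15  20  17 -21 -58 -76 -68 -74 -32  -3   1   1  -2   2  -1
   -2  -1  -1   1]
 [ -3   2   0 -31 -60 -70 -97 -88 -64 -43 -22   1   6   3   0   2  -3   2
    1   1   0  -1]
 [ -9   0  -2  -3 -36 -69 -74 -63 -18   2 -17 -26  16 -19  -3  -1   1  -1
  -15 -18  -2   0]
 [-24 -21  -4  -2  -1 -35 -82 -76 -38 -42 -40 -26  12 -43  -3   0  -1  16
  -
[... 432 characters left out ...]
3  -2  33   9   0  -1  -1  -2
    1  -2   0   0]
 [ -2   0   0  -1   1   0  -2 -23 -22  -2  -2  33  27 -15  -2  -2   0  -1
    1   0  -1  -1]
 [  0   0  -1  -1  -1  -2   0  -3 -23 -22  13  24 -14  -5  -1  -1  23  24
    3  -2  -1   0]
 [  0  -1   0  -3  -1  -3  -1   0  -3  -4  18 -15  -2  -2   1  23  41  25
    1  -1   0  -1]
 [  1  -1  -3  -2   0  -1   0  -1   1   0   2  -2   1  -3  -2   6  18  12
    0   1  -1  -2]
 [ -1  -1   0  -1   0   0   0   1   0   1   1  -2  -2   1  -2  -1  -1   0
    0   1   1   0]
 [  0  -1  -1   1   1  -1   0  -1   1  -1   0   0  -2  -1   0  -3  -3   0
    0  -1   2  -1]
 [ -1   0   0  -2  -1   0  -1  -2   0   0  -1   3  -1  -2   1  -2   0  -2
   -2   0  -1   0]]
```

The knob top is at (273,193.5) and the tip at (284,207), both where the fully seated pin should be. The door is shut and the gripper is clear.

```bash
python3 -c "
from rig import hand_in
print(hand_in())"
```

```text
the job is handed in; nothing more can be done
None
```

I pushed the door shut and slid the lock pin through both eyelets until its collar met the upper plate. I then let go, backed the gripper clear and handed the job in; no verdict came back.

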